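# Push a praline tray through the sprung gate of the wrapper's feed chute

## Robot

A 6-joint arm with a two-finger parallel gripper is mounted at the origin on the work surface. World frame = base frame: x ahead of the robot, y to its left, z up, the work surface at z = 0. Lengths are in m, angles in rad, forces in N, time in s.
With the tool pointing down it reaches from about 0.375 to 0.9 m from the base axis. Payload 3.1 kg.
Tool frame: the origin (TCP) lies between the finger pads; the fingertips stand 17 mm ahead of it and the grasp point (between the pads) lies 2 mm behind it; z points along the fingers, y is the line along which they close (so a half turn about z gives the same grasp; the last joint's range is limited). The gripper opens to 85 mm and grips with 20 to 120 N. Pads are 22 mm wide; open, the fingers measure 114 mm over their backs; the gripper's body (76 mm by 85 mm) begins 54 mm behind the grasp point. The pads swing forward as they close: fully open they stand 13 mm farther back than shut.
Start: joints at [0.947, 0.527, 1.433, -0, 1.181, -0.178], TCP at [0.269, 0.564, 0.248] pointing down, gripper open.
Joint ranges: [-3.08, 3.08], [-0.75, 2.2], [0.22, 2.44], [-1.43, 4.57], [0, 2.65], [-2.85, 2.85]. Speed limits (rad/s): [2.79, 2.79, 3.14, 3.14, 3.14, 3.14].

## Interface

Orientations are given as a unit quaternion [x, y, z, w].
In Python, from station import sense, vision, order gives the robot as it stands.
- The arm moves only by the shell command python3 -m crank 'ROWS' [OPENING] [FORCE]. ROWS is JSON, a list of rows, each an object with "dp": the shift along the world's x, y, z in units of 30 mm (1.0 is 30 mm), a list of three; "angular": the turn, a rotation vector about the world's x, y, z in degrees, a list of three. In form: [{"dp": [dx, dy, dz], "angular": [ax, ay, az]}, ...]. A call has 1 to 20 rows; each row shifts and turns the commanded pose from where the row before left it; what a row does not reach is not made up. A row lasts 1/10 s, in which the tool goes at most 50 mm and 8.59 degrees, less where a joint would pass 70% of its speed; a pose out of reach is approached as far as the arm can. A call is refused whole if a number of a shift passes 1 or a number of a turn 8.59, either way. A call with a gripper value outside its range is refused whole. OPENING is the closure, from 0 (fully open) to 1 (shut), set as the call begins (- or left out, the last holds). The fingers move at their own pace and stop on an object; FORCE is the grip in N (left out, the last holds). Time passes only in rows, so rows that do not move let the fingers close. It gives the time, the measured TCP pose, the force, the opening and the grip force at its end, in the units of the state.
- sense(): the state, without advancing time (a new reading comes with each control period).
- vision.snapshot(name): name is "side" or "top"; returns a dict with "image" (480x640x3 uint8, blue, green, red), "range_z" (480x640 float32, m along the optical axis (not along the pixel's ray), 0 where there is no reading), "mtx" (3x3 intrinsics, pixels), "pose" (4x4, takes a point from camera to world coordinates). Camera axes: x right, y down, z forward; pixel columns grow to the right and rows downward; lengths in m; the calibration is good to about 2 mm. A picture is of the moment at which its call begins.
- order.sign_off(): hands the job in; it is judged then, once.
The state is a dict: "t": time; "q": joint angles; "qd": joint speeds; "tau": joint torques, N m; "tcp_pos": TCP position; "tool_rot": TCP orientation; "force": force on the tool from outside, world axes, zero at the start; "ft_torque": the same for the moment, N m; "finger_gap": opening from 0.0 (shut) to 1.0 (fully open); "gripper_force": force on a finger pad.
Only numpy, scipy, OpenCV 4.12 (cv2) and the standard library are available. Lean on these libraries where they do the work, as an engineer would, in place of code of your own. Each camera call takes 0.05 s, during which the arm holds its last target. There are 200 camera calls.

## Task

Feed the praline tray that stands in the chute: with one fingertip swing the gate's bar open in the feed direction and hold it open, and at the same time push the tray along the chute with the other finger, past the gate and fully home against the end stop, without the gate ever touching the tray. Then withdraw the fingers so that the gate springs fully shut behind the tray. Only push, never lift or tip the tray, and leave everything else undisturbed.

Things in the scene. Friction and masses are not known exactly. Their poses are not given: they have to be found in the camera images.
- station: Feed bed: fixed steel plate with a white chute. Origin on the table (z 0) exactly under the gate's vertical hinge axis; +y is the feed direction, +x runs from the hinge across the chute. It stands and is turned differently each time. In its frame (mm): plate x -53 to 197, y -200 to 220, top z 8; white chute floor x 50 to 130, z 10; hinge post at x 0 y 0, radius 10, top z 70.
- lane (a point): Point on the bare plate (station x 28, y 0, z 8 mm) between hinge post and low fence. A finger can travel along station y here, x 10 to 46, or also above the low fence. Low guide fence: x 46 to 50, top z 20; other fence: x 130 to 134, top z 30; both y -180 to 120.
- end_stop (a point): Middle of the end stop's face on the chute floor (station x 90, y 120, z 10 mm): a dark upright bar across the chute, x 48 to 132, z 8 to 38. A tray fully home touches it: tray centre at station x 90, y 92.
- gate (a joint): Swing gate about the vertical axis at the station's origin. 0: shut, bar along station +x across the chute. Growing: swings towards station +y, to 1.6 rad. Dark steel bar from hinge to 182 mm out, 6 mm thick, z 54 to 66 mm, passing 8 mm above the tray. A light damped spring (0.04 Nm shut, 0.07 Nm open) shuts it from any angle in about 1.5 s when let go; it can only open downstream.
- gate_bar (a point): Middle of the gate's bar, 100 mm from the hinge, z 60 mm. A finger moving along station +y, 20 to 35 mm from the hinge in x, swings the bar ahead of it and keeps it open while sliding along it.
- gate_plate (a point): Centre of the stop plate that hangs from the bar and bars the tray's way: 54 to 76 mm from the hinge, 5 mm thick, z 15 to 54 mm. When shutting it sweeps the chute up to 60 mm past the gate line (station y 0); a tray that is home is clear of it.
- tray_centre (a point): Centre (half-way up) of the tray to feed: open brown cardboard tray of six pralines, 76 mm across the chute (its x), 56 mm along it (its y), 36 mm high, 100 to 200 g, centre at z 28, top z 46 mm. It stands in the chute with 2 mm play each side, its centre at first 85 to 125 mm before the gate line (station y -125 to -85, x 90).
- tray_done: Bystander: a like tray already fed, standing on the chute beyond the end stop. Origin under its centre.
- roller: Bystander: spare black rubber roller standing upright on the bed, diameter 42, height 46 mm, station x about 172, upstream of the gate. Origin under its centre.
- tray_next1: Bystander: a like tray waiting on the table, to the robot's right. Origin under its centre.
- tray_next2: Bystander: another such waiting tray.
- tape_core: Bystander: cardboard tape core, diameter 90, height 50 mm, on the far side of the table.
- driver: Bystander: screwdriver lying on the far side of the table.
- grease: Bystander: white grease jar, diameter 52, height 90 mm, on the robot's left.
Things that resemble listed ones, but are neither listed nor needed, are in the scene too. Leave any green or red look-alike of the part that bears tray_centre alone.

How it is judged:
On the way, in this order (a step that is already met when the one before it is completed fails the run):
1. a finger has swung the gate open (over 0.5 rad) and holds it while the tray's centre is still before the gate (value of joint gate above 0.5 rad and contact force between the fingers and gate above 0.1 N and y of tray_centre in the frame of station below 0.005 m), for 0.05 s.
2. the tray goes through the gate line while a finger holds the gate open (over 0.7 rad) (value of joint gate above 0.7 rad and contact force between the fingers and gate above 0.1 N and y of tray_centre in the frame of station between 0.015 and 0.07 m), for 0.1 s.
At the end, for the whole second after the job is handed in: The tray stands flat in the chute, at rest, its front within 6 mm of the end stop, and the gate is shut behind it (joint below 0.06 rad) (y of tray_centre in the frame of station between 0.086 and 0.098 m and x of tray_centre in the frame of station between 0.083 and 0.097 m and height (world z) of tray_centre below 0.032 m and angle between tray_centre's own z axis and vertical below 0.06 rad and angle between the y axis of tray_centre and the y axis of station, either way round below 0.12 rad and linear speed of tray below 0.01 m/s and value of joint gate below 0.06 rad); the robot touches nothing.
It fails at once if the gate touches the tray (over 0.3 N) (contact force between gate and tray above 0.3 N).
It fails at once if the tray is lifted by more than 10 mm (height (world z) of tray_centre above 0.038 m).
It fails at once if the tray is tipped by more than 0.2 rad (angle between tray_centre's own z axis and vertical above 0.2 rad).
It fails at once if a bystander is moved by more than 20 mm (distance of any of tray_done, roller, tray_next1, tray_next2, tape_core, driver, grease from where it was at the start of the episode above 0.02 m).
It also fails if it takes over 45 s, if anything falls off the work surface, if the arm or the gripper's body presses on something with over 40 N, if the wrist force passes 120 N, or if a joint passes its speed limit or range.

## Working session

There is one attempt and no reset: what is moved stays moved. The work goes in short steps, Python scripts to look and compute and a shell command to move; the robot and the scene stay as the last step left them, time stands still between calls to the robot, and variables do not carry over. Pictures are saved under pics/ and viewed, at most 10 in all, crops included, and the job is handed in when it is done.

```bash
ls; mkdir -p pics
python3 - <<'E'
from station import sense, vision
import cv2,numpy as np
for n in("top","side"):
    s=vision.snapshot(n); cv2.imwrite(f"pics/{n}0.png",s["image"]); np.savez(f"{n}0.npz",**s)
    print(n,s["mtx"].round(1).tolist(),s["pose"].round(3).tolist())
print(sense())
E
```

```text
pics
top [[608.3, 0.0, 333.2], [0.0, 608.3, 242.7], [0.0, 0.0, 1.0]] [[-0.008, -0.981, 0.192, 0.212], [-1.0, 0.007, -0.004, 0.019], [0.003, -0.192, -0.981, 1.677], [0.0, 0.0, 0.0, 1.0]]
side [[453.2, 0.0, 311.9], [0.0, 453.2, 245.6], [0.0, 0.0, 1.0]] [[0.875, -0.261, 0.407, 0.103], [-0.483, -0.443, 0.755, -0.774], [-0.017, -0.858, -0.514, 0.583], [0.0, 0.0, 0.0, 1.0]]
{'t': 0.1, 'q': array([ 9.46485562e-01,  5.28377581e-01,  1.43376053e+00, -1.34769767e-05,
        1.18138066e+00, -1.78462616e-01]), 'qd': array([ 0.00172483, -0.00257376, -0.00337099,  0.00114573, -0.00030464,
       -0.00029937]), 'tau': array([-4.09894328e-04, -4.43305600e+01, -1.78585374e+01, -1.44234709e-04,
        3.78856043e-03,  1.20527247e-05]), 'tcp_pos': array([0.26911479, 0.56343138, 0.24743308]), 'tool_rot': array([ 2.21079680e-01,  9.75255273e-01, -8.88948976e-04, -3.70525937e-04]), 'force': array([ 0.22552113, -0.25838052,  0.50153645]), 'ft_torque': array([ 0.03044244,  0.00790068, -0.02752248]), 'gripper_force': 0.0, 'finger_gap': 0.9975398153527919}
```

View pics/top0.png

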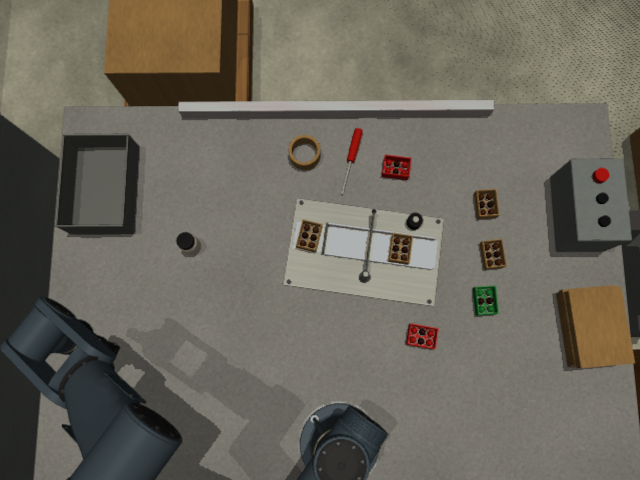

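View pics/side0.png

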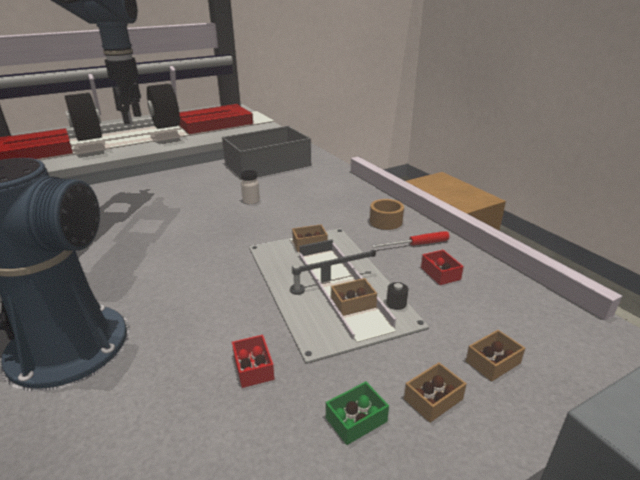

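The top view shows the station with its hinge post at about (364,276), the gate bar running up to (374,211), the tray at (400,249), the fed tray at (309,236) and the roller at (415,220). Feed runs to the image left, roughly world +y. Next I'll fit the plate.

```bash
cat > h.py <<'E'
import numpy as np,cv2
def ray(s,uv,z):
    uv=np.atleast_2d(uv).astype(float)
    d=np.c_[(uv-s["mtx"][:2,2])/s["mtx"][[0,1],[0,1]],np.ones(len(uv))]@s["pose"][:3,:3].T
    o=s["pose"][:3,3]; return o+d*((z-o[2])/d[:,2])[:,None]
E
python3 - <<'E'
from h import *
s=dict(np.load("top0.npz")); im=s["image"]; hsv=cv2.cvtColor(im,cv2.COLOR_BGR2HSV)
print([hsv[p].tolist() for p in [(210,320),(290,330),(130,200),(240,345),(290,410),(340,300)]])
v,u=np.mgrid[:480,:640]
# plate: brighter than the table, near the station
g=((hsv[...,2]>155)&(u>270)&(u<460)&(v>185)&(v<315)).astype(np.uint8)
g=cv2.morphologyEx(g,cv2.MORPH_CLOSE,np.ones((25,25)));g=cv2.morphologyEx(g,cv2.MORPH_OPEN,np.ones((7,7)))
c=max(cv2.findContours(g,0,2)[0],key=cv2.contourArea)
P=ray(s,c[:,0],0.008)[:,:2]
(cx,cy),(w,h),a=cv2.minAreaRect((P*1000).astype(np.float32)); print("rect",cx,cy,w,h,a)
cv2.imwrite("pics/mask.png",g*255)
# tray brown
m=((hsv[...,0]>5)&(hsv[...,0]<20)&(hsv[...,1]>100)&(v>225)&(v<275)&(u>380)&(u<420)).astype(np.uint8)
c=cv2.convexHull(np.argwhere(m)[:,::-1].astype(np.int32)); Q=ray(s,c[:,0],0.046)[:,:2]
print("tray",cv2.minAreaRect((Q*1000).astype(np.float32)))
m=((hsv[...,2]<90)&(abs(u-364)<9)&(abs(v-277)<8)); print("hinge px",np.argwhere(m).mean(0)[::-1])
box=cv2.resize(im[190:315,275:455],None,fx=4.4,fy=4.4,interpolation=2); cv2.imwrite("pics/crop.png",box)
E
```

```text
[[28, 26, 154], [28, 22, 162], [21, 21, 123], [96, 7, 178], [28, 26, 160], [22, 23, 120]]
rect 514.5948486328125 -73.45088195800781 414.32354736328125 244.3057403564453 81.50945281982422
tray ((515.1454467773438, -170.96156311035156), (56.07358169555664, 79.12859344482422), 80.70024108886719)
hinge px [363.6875 277.2375]
```

View pics/crop.png

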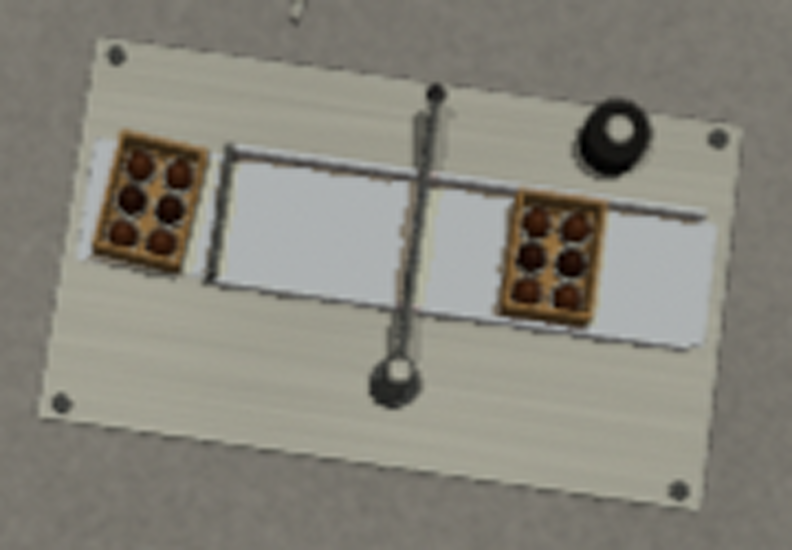

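```bash
cat >> h.py <<'E'
def frame(c,yaw):
    ex=np.array([np.cos(yaw),np.sin(yaw)]);ey=np.array([-ex[1],ex[0]])
    return np.array(c)-.072*ex-.010*ey,np.c_[ex,ey]
E
python3 - <<'E'
from h import *
s=dict(np.load("top0.npz")); im=s["image"]; hsv=cv2.cvtColor(im,cv2.COLOR_BGR2HSV)
v,u=np.mgrid[:480,:640]
g=((hsv[...,2]>140)&(u>270)&(u<460)&(v>185)&(v<315)).astype(np.uint8)
g=cv2.morphologyEx(g,cv2.MORPH_OPEN,np.ones((3,3)));g=cv2.morphologyEx(g,cv2.MORPH_CLOSE,np.ones((25,25)))
c=max(cv2.findContours(g,0,2)[0],key=cv2.contourArea)
r=cv2.minAreaRect((ray(s,c[:,0],0.008)[:,:2]*1000).astype(np.float32));print(r)
yaw=np.radians(r[2]-90); O,R=frame(np.array(r[0])/1000,yaw); print("O",O,"yaw",np.degrees(yaw))
f=lambda uv,z:((ray(s,uv,z)[:,:2]-O)@R*1000).round(1)
k=lambda x,y:[275+x/4.4,190+y/4.4]
print("hinge",f(k(399,370),.07),"bar tip",f(k(436,93),.066))
print("endstop face corners",f([k(236,150),k(219,282)],.038))
m=((hsv[...,0]>5)&(hsv[...,0]<20)&(hsv[...,1]>100)&(v>225)&(v<275)&(u>380)&(u<420)).astype(np.uint8)
print("tray top corners",f([k(516,190),k(606,204),k(588,326),k(500,312)],.046), f([k(516,190),k(606,204),k(588,326),k(500,312)],.046).mean(0))
t=R@np.array([-.52,.854]);print("tool yaw",np.degrees(np.arctan2(t[1],t[0])))
for n,p in dict(start=(57,-93),end=(57,94.5)).items(): print(n,O+R@np.array(p)/1000)
E
```

```text
((515.790771484375, -74.71102905273438), (417.6611022949219, 247.4678497314453), 81.41482543945312)
O [ 0.44310473 -0.07385086] yaw -8.585174560546875
hinge [[-1.7 -0.8]] bar tip [[173.9  -0.9]]
endstop face corners [[126.7 117.7]
 [ 41.9 116.1]]
tray top corners [[ 124.4  -59. ]
 [ 123.6 -115.5]
 [  45.6 -113.5]
 [  46.6  -58.6]] [ 85.05 -86.65]
tool yaw 112.75203116352228
start [ 0.48558306 -0.17431773]
end [0.51357296 0.01108134]
```

```bash
python3 -m crank '[{"dp":[0.3,-1,0],"angular":[0,0,-8.25]},{"dp":[0.3,-1,0],"angular":[0,0,-8.25]},{"dp":[0.3,-1,0],"angular":[0,0,-8.25]},{"dp":[0.3,-1,0],"angular":[0,0,-8.25]},{"dp":[0.3,-1,0],"angular":[0,0,-8.25]},{"dp":[0.3,-1,0],"angular":[0,0,-8.25]},{"dp":[0.3,-1,0],"angular":[0,0,-8.25]},{"dp":[0.3,-1,0],"angular":[0,0,-8.25]},{"dp":[0.3,-1,0],"angular":[0,0,-8.25]},{"dp":[0.3,-1,0],"angular":[0,0,-8.25]},{"dp":[0.3,-1,0],"angular":[0,0,-8.25]},{"dp":[0.3,-1,0],"angular":[0,0,-8.25]},{"dp":[0.3,-1,0],"angular":[0,0,-8.25]},{"dp":[0.3,-1,0],"angular":[0,0,-8.25]},{"dp":[0.3,-1,0],"angular":[0,0,-8.25]},{"dp":[0.3,-1,0],"angular":[0,0,-8.25]},{"dp":[0.3,-1,0],"angular":[0,0,0]},{"dp":[0.3,-1,0],"angular":[0,0,0]},{"dp":[0.3,-1,0],"angular":[0,0,0]},{"dp":[0.3,-1,0],"angular":[0,0,0]}]' 0
```

```text
t: 2.1
tcp_pos: [0.4494, -0.0373, 0.2481]
tool_rot: [0.981, 0.195, -0.0, -0.0]
force: [-0.5, -0.9, 0.3]
finger_gap: 1.0
gripper_force: 0.0
```

```bash
python3 -m crank '[{"dp":[0.2,-1,-0.5],"angular":[0,0,0]},{"dp":[0.2,-1,-0.5],"angular":[0,0,0]},{"dp":[0.2,-1,-0.5],"angular":[0,0,0]},{"dp":[0.2,-1,-0.5],"angular":[0,0,0]},{"dp":[0.2,-0.6,-0.5],"angular":[0,0,0]},{"dp":[0,0,-0.5],"angular":[0,0,0]},{"dp":[0,0,0],"angular":[0,0,0]}]'
python3 - <<'E'
from station import sense, vision
import cv2,numpy as np
from scipy.spatial.transform import Rotation as Ro
for n in("top","side"):
    s=vision.snapshot(n); np.savez(f"{n}1.npz",**s)
    im=s["image"]; c=im[180:340,270:470] if n=="top" else im[180:380,220:460]
    cv2.imwrite(f"pics/{n}1.png",cv2.resize(c,None,fx=3,fy=3,interpolation=2))
st=sense();print(st["t"],st["tcp_pos"],st["q"].round(2)); y=Ro.from_quat(st["tool_rot"]).as_matrix(); print(y.round(3))
E
```

```text
t: 2.8
tcp_pos: [0.478, -0.174, 0.1562]
tool_rot: [0.981, 0.194, -0.002, -0.002]
force: [0.1, -0.2, -0.2]
finger_gap: 1.002
gripper_force: 0.0
2.9 [ 0.47896825 -0.17367904  0.15802882] [-0.57  0.51  1.81  0.    0.83  0.61]
[[ 0.924  0.382 -0.001]
 [ 0.382 -0.924  0.001]
 [-0.001 -0.001 -1.   ]]
```

View pics/top1.png

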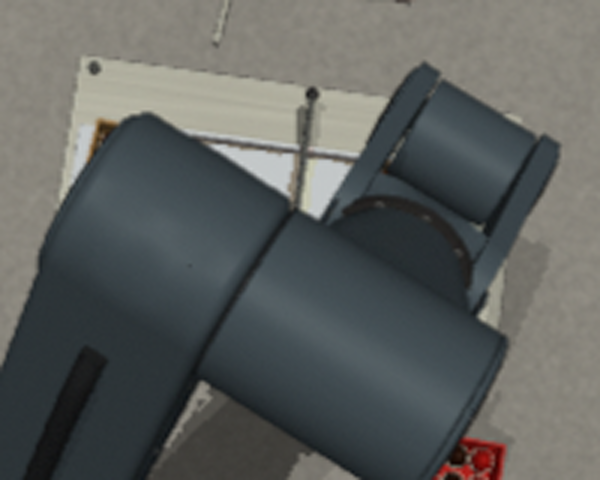

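View pics/side1.png

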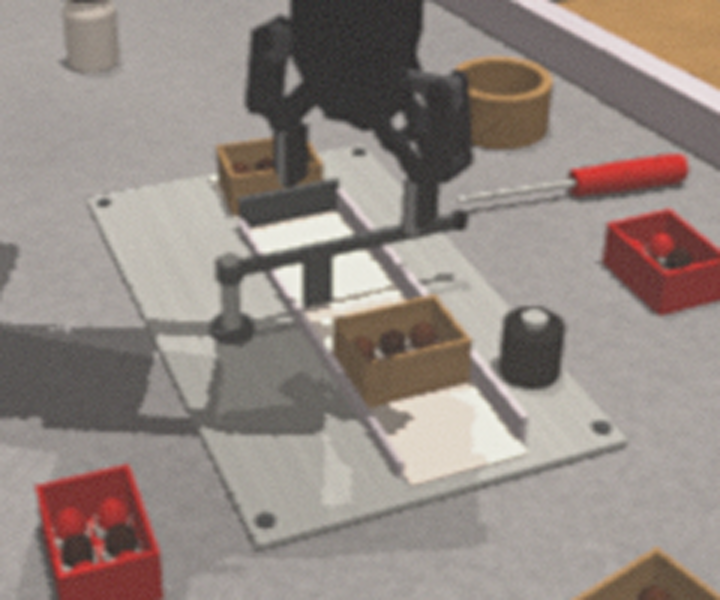

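The side view shows the fingertips at crop (292,182) for the gate finger and (424,232) for the pusher. The hinge top is at crop (230,262) and the bar tip at (460,218). The path down behind the tray is free. I'll use the range data for 3D points.

Run:
```python
from h import *
O=np.array([.4395,-.075]);_,R=frame([0,0],np.radians(-8.6))
def pt(s,u,v,w=1):
    z=s["range_z"][int(v)-w:int(v)+w+1,int(u)-w:int(u)+w+1]; z=np.median(z[z>0])
    d=np.array([(u-s["mtx"][0,2])/s["mtx"][0,0],(v-s["mtx"][1,2])/s["mtx"][1,1],1])*z
    return s["pose"][:3,:3]@d+s["pose"][:3,3]
s=dict(np.load("side1.npz"))
for n,(x,y) in dict(gtip=(292,178),ptip=(422,226),hinge=(230,262),bartip=(458,218),estopL=(243,205),estopR=(336,185),trayBL=(375,385),trayTopL=(368,352),trayTopR=(466,340)).items():
    p=pt(s,220+x/3,180+y/3); print(n,p.round(4),((p[:2]-O)@R*1000).round(1))
print("tcp st",(np.array([.479,-.1737])-O)@R*1000)
s=dict(np.load("top0.npz")); 
for n,(x,y) in dict(trayc=(553,258),donec=(150,200),floor=(320,220)).items():
    p=pt(s,275+x/4.4,190+y/4.4); print(n,p.round(4),((p[:2]-O)@R*1000).round(1))
```

```text
gtip [ 0.4583 -0.1368  0.1597] [ 27.8 -58.3]
ptip [ 0.4945 -0.2262  0.1615] [  77.  -141.3]
hinge [ 0.4411 -0.0794  0.07  ] [ 2.3 -4.1]
bartip [ 0.6124 -0.105   0.0651] [175.5  -3.8]
estopL [0.5112 0.0373 0.0328] [ 54.1 121.7]
estopR [0.5895 0.0265 0.033 ] [133.1 122.8]
trayBL [ 0.4848 -0.1958  0.0269] [  62.8 -112.7]
trayTopL [ 0.4977 -0.1669  0.0294] [ 71.2 -82.2]
trayTopR [ 0.548  -0.206   0.0457] [ 126.9 -113.3]
tcp st [ 53.81501545 -91.68360874]
trayc [ 0.5187 -0.1754  0.0211] [ 93.3 -87.5]
donec [0.5589 0.0784 0.0158] [ 95.2 169.5]
floor [ 0.5467 -0.0294  0.0083] [99.2 61.1]
```

```bash
python3 -m crank '[{"dp":[0.45,-0.17,0],"angular":[0,0,0]},{"dp":[0,0,-0.7],"angular":[0,0,0]},{"dp":[0,0,-0.7],"angular":[0,0,0]},{"dp":[0,0,-0.7],"angular":[0,0,0]},{"dp":[0,0,-0.7],"angular":[0,0,0]},{"dp":[0,0,-0.7],"angular":[0,0,0]},{"dp":[0,0,-0.65],"angular":[0,0,0]},{"dp":[0,0,0],"angular":[0,0,0]},{"dp":[0,0,0],"angular":[0,0,0]}]'
python3 - <<'E'
from station import sense, vision
import cv2,numpy as np
s=vision.snapshot("side"); np.savez("side2.npz",**s)
cv2.imwrite("pics/side2.png",cv2.resize(s["image"][200:360,260:440],None,fx=4,fy=3.7,interpolation=2)); st=sense();print(st["t"],st["tcp_pos"],st["force"])
E
```

```text
t: 3.8
tcp_pos: [0.4933, -0.1789, 0.0345]
tool_rot: [0.981, 0.195, 0.0, 0.0]
force: [0.4, -0.1, 0.3]
finger_gap: 1.001
gripper_force: 0.0
3.85 [ 0.49366293 -0.17923711  0.03496183] [ 0.41358198 -0.7014708  -0.50157242]
```

View pics/side2.png

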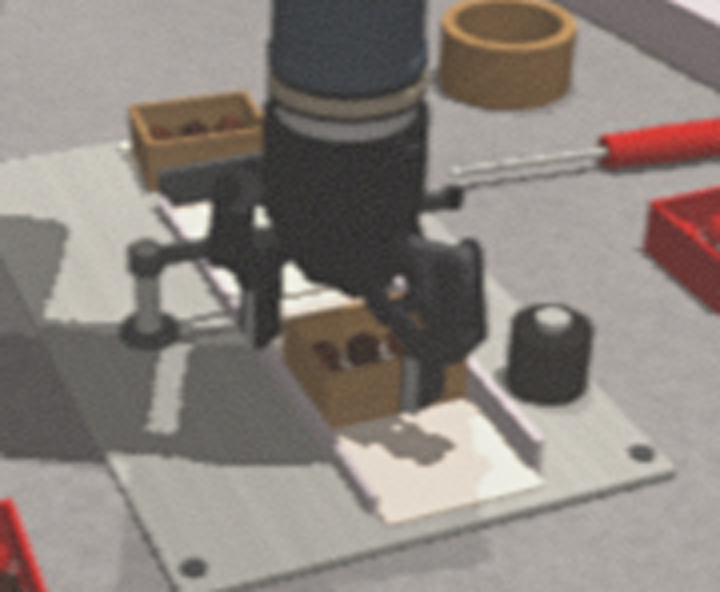

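Run:
```python
from h import *
O=np.array([.4415,-.075]);_,R=frame([0,0],np.radians(-8.6))
s=dict(np.load("side2.npz"))
for n,(x,y) in dict(ptipL=(408,390),ptipR=(432,390),gtipL=(250,335),gtipR=(270,335),knL=(225,240),knR=(460,340),trayRL=(325,400),trayRR=(455,375)).items():
    u,v=260+x/4,200+y/3.7; z=np.median(s["range_z"][int(v)-1:int(v)+2,int(u)])
    d=np.array([(u-s["mtx"][0,2])/s["mtx"][0,0],(v-s["mtx"][1,2])/s["mtx"][1,1],1])*z
    p=s["pose"][:3,:3]@d+s["pose"][:3,3]; print(n,p.round(4),((p[:2]-O)@R*1000).round(1))
```

```text
ptipL [ 0.5022 -0.227   0.0485] [  82.7 -141.2]
ptipR [ 0.5133 -0.2307  0.0466] [  94.3 -143.2]
gtipL [ 0.4657 -0.1419  0.0421] [ 34.  -62.6]
gtipR [ 0.4784 -0.14    0.0362] [ 46.2 -58.8]
knL [ 0.4604 -0.1274  0.0969] [ 26.5 -49. ]
knR [ 0.5127 -0.2499  0.0908] [  96.5 -162.3]
trayRL [ 0.4766 -0.1952  0.0303] [  52.7 -113.6]
trayRR [ 0.5448 -0.2068  0.0278] [ 121.9 -114.9]
```

The pusher is at station x about 90 and the gate finger at x about 40, with the knuckles well above the bar. I'll start the feed and stop part-way to check.

```bash
python3 -m crank '[{"dp":[0,0,-0.12],"angular":[0,0,0]},{"dp":[0.025,0.165,0],"angular":[0,0,0]},{"dp":[0.025,0.165,0],"angular":[0,0,0]},{"dp":[0.025,0.165,0],"angular":[0,0,0]},{"dp":[0.025,0.165,0],"angular":[0,0,0]},{"dp":[0.025,0.165,0],"angular":[0,0,0]},{"dp":[0.025,0.165,0],"angular":[0,0,0]},{"dp":[0.025,0.165,0],"angular":[0,0,0]},{"dp":[0.025,0.165,0],"angular":[0,0,0]},{"dp":[0.025,0.165,0],"angular":[0,0,0]},{"dp":[0.025,0.165,0],"angular":[0,0,0]},{"dp":[0.025,0.165,0],"angular":[0,0,0]},{"dp":[0.025,0.165,0],"angular":[0,0,0]},{"dp":[0.025,0.165,0],"angular":[0,0,0]},{"dp":[0.025,0.165,0],"angular":[0,0,0]}]'
python3 - <<'E'
from station import sense, vision
import cv2,numpy as np
s=vision.snapshot("side"); np.savez("side3.npz",**s)
cv2.imwrite("pics/side3.png",cv2.resize(s["image"][200:360,260:440],None,fx=4,fy=3.7,interpolation=2)); st=sense();print(st["t"],st["tcp_pos"],st["force"])
E
```

```text
t: 5.35
tcp_pos: [0.5033, -0.1095, 0.0303]
tool_rot: [0.981, 0.195, -0.0, -0.0]
force: [-1.8, -4.0, 4.1]
finger_gap: 1.005
gripper_force: 2.5
5.4 [ 0.50329456 -0.10866101  0.03026493] [ 0.2818881  -1.27396462  3.14056474]
```

View pics/side3.png

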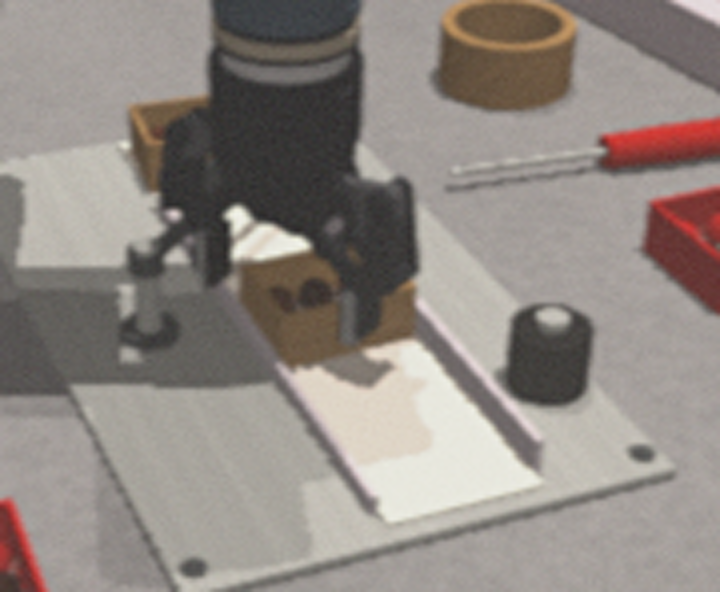

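The bar is being swung by the left finger, from the hinge at (145,250) to the finger at (205,225). The tray stands flat ahead of the pusher. I'll continue.

```bash
python3 -m crank '[{"dp":[0.025,0.165,0],"angular":[0,0,0]},{"dp":[0.025,0.165,0],"angular":[0,0,0]},{"dp":[0.025,0.165,0],"angular":[0,0,0]},{"dp":[0.025,0.165,0],"angular":[0,0,0]},{"dp":[0.025,0.165,0],"angular":[0,0,0]},{"dp":[0.025,0.165,0],"angular":[0,0,0]},{"dp":[0.025,0.165,0],"angular":[0,0,0]},{"dp":[0.025,0.165,0],"angular":[0,0,0]},{"dp":[0.025,0.165,0],"angular":[0,0,0]},{"dp":[0.025,0.165,0],"angular":[0,0,0]},{"dp":[0.025,0.165,0],"angular":[0,0,0]},{"dp":[0.025,0.165,0],"angular":[0,0,0]},{"dp":[0.025,0.165,0],"angular":[0,0,0]},{"dp":[0.025,0.165,0],"angular":[0,0,0]},{"dp":[0.025,0.165,0],"angular":[0,0,0]},{"dp":[0.025,0.165,0],"angular":[0,0,0]},{"dp":[0.025,0.165,0],"angular":[0,0,0]},{"dp":[0.025,0.165,0],"angular":[0,0,0]},{"dp":[0.025,0.165,0],"angular":[0,0,0]},{"dp":[0.025,0.165,0],"angular":[0,0,0]}]'
python3 - <<'E'
from station import sense, vision
import cv2,numpy as np
s=vision.snapshot("side"); np.savez("side4.npz",**s)
cv2.imwrite("pics/side4.png",cv2.resize(s["image"][200:360,260:440],None,fx=4,fy=3.7,interpolation=2)); st=sense();print(st["t"],st["tcp_pos"],st["force"])
E
```

```text
t: 7.4
tcp_pos: [0.5184, -0.0109, 0.0302]
tool_rot: [0.981, 0.196, -0.0, 0.0]
force: [-3.0, -20.3, 2.3]
finger_gap: 0.997
gripper_force: 10.5
7.45 [ 0.51849288 -0.01126406  0.03025575] [ 0.05730483 -8.77817812  0.95116216]
```

View pics/side4.png

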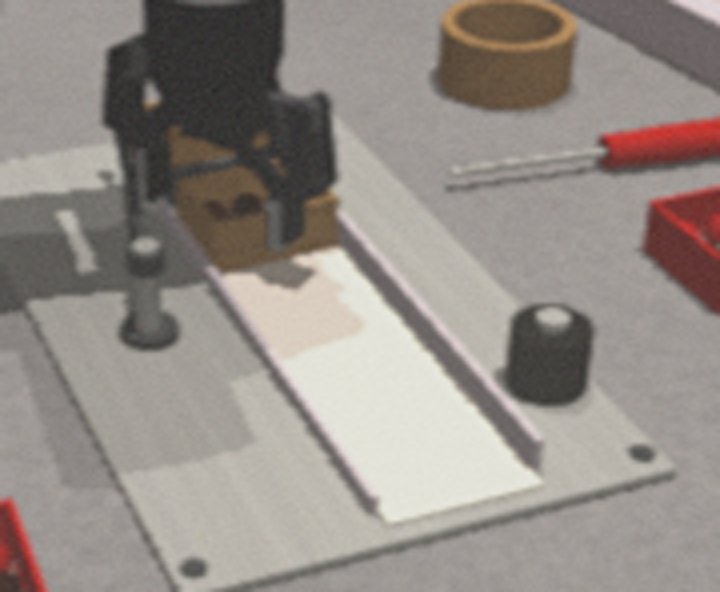

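The bar is open nearly along the chute, with the gate finger at (150,190). The tray is flat well past the gate, but the force jumped to about 20 N. I'll measure where its rear is.

Run:
```python
from h import *
O=np.array([.4415,-.075]);_,R=frame([0,0],np.radians(-8.6))
s=dict(np.load("side4.npz"))
for n,(x,y) in dict(ptip=(288,235),trayRL=(210,230),trayRL2=(240,240),trayRR=(325,225),trayRR2=(325,210),gtip=(158,190),fenceend=(168,205)).items():
    u,v=260+x/4,200+y/3.7; z=np.median(s["range_z"][int(v)-1:int(v)+2,int(u)])
    d=np.array([(u-s["mtx"][0,2])/s["mtx"][0,0],(v-s["mtx"][1,2])/s["mtx"][1,1],1])*z
    p=s["pose"][:3,:3]@d+s["pose"][:3,3]; print(n,p.round(4),((p[:2]-O)@R*1000).round(1))
```

```text
ptip [ 0.5334 -0.0664  0.0415] [89.6 22.2]
trayRL [ 0.5006 -0.0378  0.0397] [52.9 45.7]
trayRL2 [ 0.5154 -0.0451  0.0318] [68.6 40.6]
trayRR [ 0.5672 -0.0507  0.0287] [120.7  42.8]
trayRR2 [ 0.5671 -0.0506  0.0394] [120.5  42.9]
gtip [0.5015 0.0261 0.0334] [ 44.2 109. ]
fenceend [0.5117 0.0343 0.0147] [ 53.1 118.5]
```

The tray's rear is at y 43, so it's 21 mm short. The force comes from the gate finger's corner (x about 53) meeting the end stop, which starts at x 48. I'll back off 4 mm, shift 11 mm towards station -x, and go on.

```bash
python3 -m crank '[{"dp":[-0.02,-0.132,0],"angular":[0,0,0]},{"dp":[-0.12,0.018,0],"angular":[0,0,0]},{"dp":[-0.12,0.018,0],"angular":[0,0,0]},{"dp":[-0.12,0.018,0],"angular":[0,0,0]},{"dp":[0,0,0],"angular":[0,0,0]},{"dp":[0.02,0.132,0],"angular":[0,0,0]},{"dp":[0.02,0.132,0],"angular":[0,0,0]},{"dp":[0.02,0.132,0],"angular":[0,0,0]},{"dp":[0.02,0.132,0],"angular":[0,0,0]},{"dp":[0,0,0],"angular":[0,0,0]}]'
python3 - <<'E'
from station import sense
st=sense();print(st["t"],st["tcp_pos"],st["force"])
E
```

```text
t: 8.45
tcp_pos: [0.5095, 0.0033, 0.0302]
tool_rot: [0.981, 0.195, 0.0, -0.0]
force: [1.4, -0.2, 0.1]
finger_gap: 1.004
gripper_force: 0.3
8.45 [0.50951994 0.0032824  0.03019802] [ 1.38269893 -0.19159455  0.12375217]
```

```bash
python3 -m crank '[{"dp":[0.01,0.066,0],"angular":[0,0,0]},{"dp":[0.01,0.066,0],"angular":[0,0,0]},{"dp":[0.01,0.066,0],"angular":[0,0,0]},{"dp":[0.01,0.066,0],"angular":[0,0,0]},{"dp":[0.01,0.066,0],"angular":[0,0,0]},{"dp":[0,0,0],"angular":[0,0,0]}]'
python3 - <<'E'
from h import *
from station import sense, vision
s=vision.snapshot("side"); np.savez("side5.npz",**s)
cv2.imwrite("pics/side5.png",cv2.resize(s["image"][180:340,240:420],None,fx=4,fy=3.7,interpolation=2)); st=sense();print(st["t"],st["tcp_pos"],st["force"])
E
```

```text
t: 9.05
tcp_pos: [0.5103, 0.0125, 0.0302]
tool_rot: [0.981, 0.195, -0.001, -0.0]
force: [-0.7, -2.2, 0.9]
finger_gap: 0.998
gripper_force: 1.6
9.1 [0.51034577 0.01250599 0.03016302] [-1.80522655 -2.73792223  1.29859444]
```

View pics/side5.png

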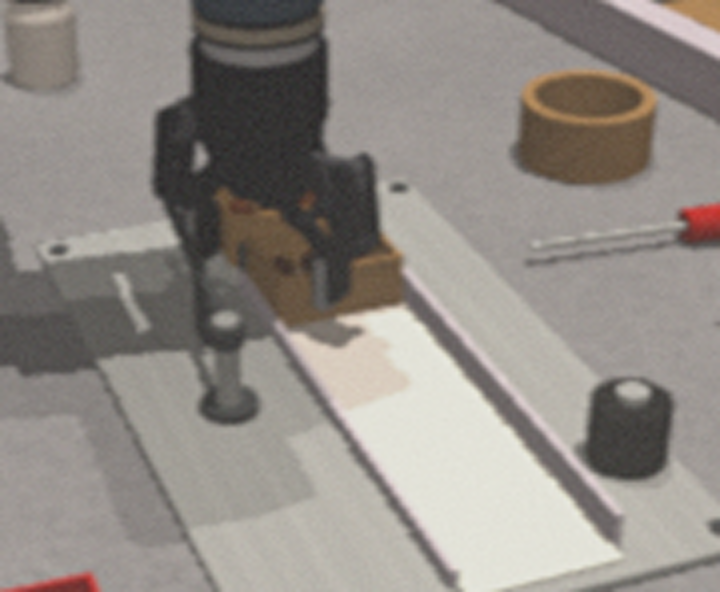

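The tray is nearly at the end stop and flat, with the finger at (330,290) behind it and the gate held open. I'll push a little further and watch for the force to rise.

```bash
python3 -m crank '[{"dp":[0.007,0.045,0],"angular":[0,0,0]},{"dp":[0.007,0.045,0],"angular":[0,0,0]},{"dp":[0,0,0],"angular":[0,0,0]}]'
python3 - <<'E'
from h import *
from station import sense
st=sense();print(st["t"],st["tcp_pos"],st["force"])
O=np.array([.4415,-.075]);_,R=frame([0,0],np.radians(-8.6))
s=dict(np.load("side5.npz"))
for n,(x,y) in dict(trayRL=(290,295),trayRR=(385,280),trayRR2=(375,285)).items():
    u,v=240+x/4,180+y/3.7; z=np.median(s["range_z"][int(v)-1:int(v)+2,int(u)])
    d=np.array([(u-s["mtx"][0,2])/s["mtx"][0,0],(v-s["mtx"][1,2])/s["mtx"][1,1],1])*z
    p=s["pose"][:3,:3]@d+s["pose"][:3,3]; print(n,p.round(4),((p[:2]-O)@R*1000).round(1))
E
```

```text
t: 9.4
tcp_pos: [0.5104, 0.0131, 0.0302]
tool_rot: [0.981, 0.194, -0.001, 0.001]
force: [-4.8, -13.8, 1.7]
finger_gap: 0.997
gripper_force: 7.5
9.4 [0.51040878 0.0130813  0.03018465] [ -4.75175042 -13.80798367   1.69732267]
trayRL [ 0.5094 -0.0218  0.0343] [59.1 62.8]
trayRR [ 0.5686 -0.027   0.029 ] [118.5  66.5]
trayRR2 [ 0.5618 -0.0272  0.0277] [111.8  65.2]
```

The tray is home: force rises to 14 N with its rear at y about 64. Now I'll back off and lift clear.

```bash
python3 -m crank '[{"dp":[-0.017,-0.11,0],"angular":[0,0,0]},{"dp":[-0.017,-0.11,0],"angular":[0,0,0]},{"dp":[-0.017,-0.11,0],"angular":[0,0,0]},{"dp":[0,0,0.5],"angular":[0,0,0]},{"dp":[0,0,0.7],"angular":[0,0,0]},{"dp":[0,0,0.9],"angular":[0,0,0]},{"dp":[0,0,1],"angular":[0,0,0]},{"dp":[0,0,1],"angular":[0,0,0]},{"dp":[0,0,1],"angular":[0,0,0]},{"dp":[-0.3,1,1],"angular":[0,0,0]},{"dp":[-0.3,1,1],"angular":[0,0,0]},{"dp":[-0.3,1,0],"angular":[0,0,0]},{"dp":[-0.3,1,0],"angular":[0,0,0]},{"dp":[-0.3,1,0],"angular":[0,0,0]},{"dp":[-0.3,1,0],"angular":[0,0,0]},{"dp":[-0.3,1,0],"angular":[0,0,0]},{"dp":[-0.3,1,0],"angular":[0,0,0]},{"dp":[0,1,0],"angular":[0,0,0]},{"dp":[0,1,0],"angular":[0,0,0]},{"dp":[0,0,0],"angular":[0,0,0]}]'; python3 -m crank '[{"dp":[0,1,0],"angular":[0,0,0]},{"dp":[0,1,0],"angular":[0,0,0]},{"dp":[0,1,0],"angular":[0,0,0]},{"dp":[0,0,0],"angular":[0,0,0]},{"dp":[0,0,0],"angular":[0,0,0]},{"dp":[0,0,0],"angular":[0,0,0]},{"dp":[0,0,0],"angular":[0,0,0]},{"dp":[0,0,0],"angular":[0,0,0]}]'
python3 - <<'E'
from h import *
from station import vision
s=vision.snapshot("side"); a=cv2.resize(s["image"][180:340,240:420],None,fx=2.2,fy=2.2,interpolation=2)
t=vision.snapshot("top"); b=cv2.resize(t["image"][190:315,275:455],None,fx=2.2,fy=2.82,interpolation=2)
h=min(len(a),len(b)); cv2.imwrite("pics/fin.png",np.hstack([a[:h],b[:h]]))
E
```

```text
t: 11.4
tcp_pos: [0.4374, 0.3085, 0.2431]
tool_rot: [0.98, 0.197, 0.001, -0.001]
force: [-0.5, -0.8, 0.2]
finger_gap: 1.0
gripper_force: 0.0
t: 12.2
tcp_pos: [0.4379, 0.3944, 0.2433]
tool_rot: [0.981, 0.194, -0.0, 0.0]
force: [0.6, 0.1, -0.3]
finger_gap: 1.001
gripper_force: 0.0
```

View pics/fin.png

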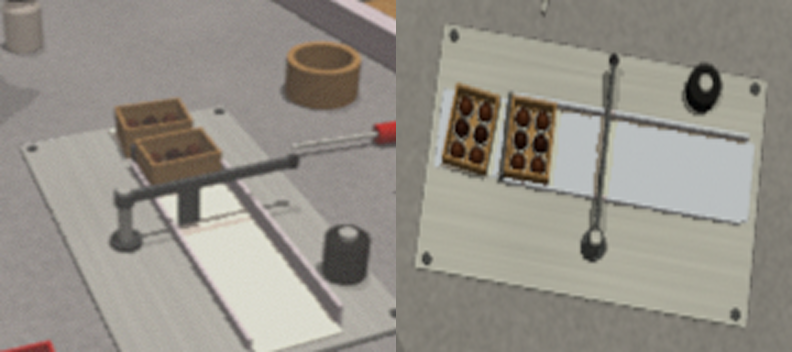

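The picture shows the tray against the end stop at (528,140) and the gate shut across the chute. I'll do one numeric check of the tray's angle and position, then hand in.

Run:
```python
from h import *
from station import vision, sense, order
O=np.array([.4395,-.0755]);_,R=frame([0,0],np.radians(-8.6))
s=vision.snapshot("top");hsv=cv2.cvtColor(s["image"],cv2.COLOR_BGR2HSV);v,u=np.mgrid[:480,:640]
for lo,hi in((322,350),(294,322)):
    lo2=lo-0.0; m=((hsv[...,0]>5)&(hsv[...,0]<20)&(hsv[...,1]>100)&(v>215)&(v<262)&(u>lo)&(u<hi)).astype(np.uint8)
    Q=ray(s,np.argwhere(m)[:,::-1],.046)[:,:2]
    r=cv2.minAreaRect((Q*1000).astype(np.float32)); print(r,((np.array(r[0])/1000-O)@R*1000).round(1))
```

```text
((541.4656982421875, 5.759727478027344), (54.86543655395508, 78.93999481201172), 81.26065063476562) [88.7 95.6]
((553.0404663085938, 78.92220306396484), (55.51276397705078, 80.30986022949219), 76.04767608642578) [ 89.2 169.7]
```

```bash
python3 -c "
from station import order; print(order.sign_off())"
```

```text
the job is handed in; nothing more can be done
None
```

I fed the tray fully home against the end stop, the gate sprang shut behind it, and I handed the job in at about 12 s; on the way the gate finger caught the end stop (about 20 N, cleared by shifting 11 mm) and no verdict was returned.

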